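Close the tub of potato sticks with the lid that fits

TASK

Three look-alike blue lids lie on the food-stall bench; only one fits the clear tub of potato sticks. Put that lid on the tub, knob up, and press it down flush on the rim until it has snapped under all three clips, then let go. The other two lids must end lying flat on the bench, knob up, clear of the tub (trying one on and putting it back is fine).

Things in the scene. Friction and masses are not known exactly. Their poses are not given: they have to be found in the camera images.
- tub: clear tub fixed to the bench; origin: underside centre, z up. Rim 90 mm up, mouth 114 across. 3 sprung blue clips at +x and +-120 deg: flat noses 8 mm above the rim, 59.5 from the axis, flaring to 75 at 27 above the rim; they yield outward: about 10 N down on the lid snaps it past. The right lid ends flange on rim under the noses, its origin 76 mm above the tub's; a small lid drops in, a large one stays on the clips
- lid_small: round blue lid lying knob up; too small for the tub. Flange 106 mm across, 7 thick; below it a tapered plug 14 deep, 62 mm across at the foot, 82 at the flange; white round knob, 28 mm diameter, 34 tall. Origin: centre of the plug's foot, z up (flange z = 14 to 21 mm, knob 21 to 55). About 60 g; yaw does not matter
- lid_medium: round blue lid lying knob up; the one that fits the tub. Flange 130 mm across, 7 thick; below it a tapered plug 14 deep, 86 mm across at the foot, 106 at the flange; white round knob, 28 mm diameter, 34 tall. Origin: centre of the plug's foot, z up (flange z = 14 to 21 mm, knob 21 to 55). About 90 g; yaw does not matter
- lid_large: round blue lid lying knob up; too large for the tub. Flange 154 mm across, 7 thick; below it a tapered plug 14 deep, 110 mm across at the foot, 130 at the flange; white round knob, 28 mm diameter, 34 tall. Origin: centre of the plug's foot, z up (flange z = 14 to 21 mm, knob 21 to 55). About 126 g; yaw does not matter
Not all that is in view belongs to the job. What is shaped like the lid_small but purple is not meant. What is shaped like the lid_large but brown is not meant.

How it is judged (in metres and radians):
At the end, for the whole second after the job is handed in: The 130 mm lid is home under the clips: origin 70 to 78.5 mm above the tub's, within 8 mm of its axis, tilt under 0.04 rad, at rest. The other two lids lie on the bench knob up (origin within 12 mm of bench height, tilt under 0.15 rad), more than 90 mm from the tub's axis (z of lid_medium in the frame of tub between 0.07 and 0.0785 m and horizontal distance between lid_medium and tub below 0.008 m and angle between lid_medium's own z axis and vertical below 0.04 rad and linear speed of lid_medium below 0.02 m/s and height (world z) of lid_small between -0.01 and 0.012 m and angle between each of lid_small, lid_large's own z axis and vertical below 0.15 rad and height (world z) of lid_large between -0.01 and 0.012 m and horizontal distance between each of lid_small, lid_large and tub above 0.09 m); the robot touches nothing.
It also fails if it takes over 38 s, if anything falls off the work surface, if the arm or the gripper's body presses on something with over 40 N, if the wrist force passes 120 N, or if a joint passes its speed limit or range.

ROBOT

A 6-joint arm with a two-finger parallel gripper is mounted at the origin on the work surface. World frame = base frame: x ahead of the robot, y to its left, z up, the work surface at z = 0. Lengths are in m, angles in degrees, forces in N, time in s.
With the tool pointing down it reaches from about 0.325 to 0.775 m from the base axis. Payload 5.5 kg.
Tool frame: the origin (TCP) lies at the centre of the arm's flange, where the gripper is bolted on; the fingertips stand 182 mm ahead of it and the grasp point (between the pads) lies 163 mm ahead of it; z points along the fingers, y is the direction in which the jaws open and shut (so a half turn about z gives the same grasp; the last joint's range is limited). The gripper opens to 88 mm and grips with 3 to 60 N. Pads are 20 mm wide; open, the fingers measure 115 mm over their backs; the gripper's body (75 mm by 178 mm) begins 61 mm behind the grasp point.
Start: joints at [66.022, 5.22, 70.514, -0, 104.267, -3.249], TCP at [0.212, 0.561, 0.405] pointing down, gripper open.
Joint ranges: [-164.24, 164.24], [-49.07, 125.15], [9.68, 141.18], [-86.29, 266.29], [3.28, 154.24], [-151.56, 151.56]. Speed limits (degrees/s): [147.25, 147.25, 172.46, 180, 180, 180].

INTERFACE

Orientations are given as [roll, pitch, yaw] about the fixed x, y, z axes, in that order (R = Rz(yaw) Ry(pitch) Rx(roll)).
In Python, from station import r gives the robot as it stands. The module is installed in compiled form; this text tells all that it offers. Calls block until the motion is done:
- r.reach(position, orientation): joint-space move of the TCP to a pose.
- r.servo_line(position, rotation=None, speed=0.15): straight line of the TCP; rotation=None keeps the orientation; speed is the mean speed in m/s.
- r.move_joints(angles): joint-space move.
- r.let_go() and r.grab(squeeze=None): open the fingers fully, or close them until they stop; squeeze is the grip in N (None keeps the last).
- r.wait(seconds).
- r.inverse_kinematics(position, orientation): joint angles nearest the present ones, or None.
- r.sense(): the state.
- r.snapshot(name): name is "scene" or "side" or "wrist"; returns a dict with "frame" (400x640x3 uint8, red, green, blue), "fx", "fy", "cx", "cy" (pixels), "R" (3x3) and "t" (3): a world point X has camera coordinates R X + t. Camera axes: x right, y down, z forward; pixel columns grow to the right and rows downward; lengths in m; the calibration is good to about 2 mm. The wrist camera is an equidistant fisheye: a pixel r from the principal point sees the ray r / f radians off the axis. A picture is of the moment at which its call begins. There is no depth.
A pose or a line that the arm cannot do raises r.IKError and nothing moves.
- r.hand_in(): hands the job in, once; it reports no verdict.
The state is a dict: "clock": time; "joints": joint angles; "joint_vel": joint speeds; "joint_torque": joint torques, N m; "tcp_pos": TCP position; "orientation": TCP orientation; "contact_force": force on the tool from outside, world axes, zero at the start; "torque": the same for the moment, N m; "opening": finger opening in m.
Only numpy, scipy, OpenCV 4.12 (cv2) and the standard library are available. Lean on these libraries where they do the work, as an engineer would, in place of code of your own. Each camera call takes 0.05 s, during which the arm holds its last target.

## Working session

There is one attempt and no reset: what is moved stays moved. The work goes in short steps, each a Python script; the robot and the scene stay as the last script left them, time stands still between calls to the robot, and variables do not carry over. Pictures are saved under pics/ and viewed, and the job is handed in when it is done.

```bash
mkdir -p pics
cat > h.py <<'E'
import numpy as np, cv2
from station import r
def snap(n,f):
    s=r.snapshot(n); cv2.imwrite(f'pics/{f}.png',s['frame'][:,:,::-1]); np.savez(f'pics/{f}.npz',**s); return s
def load(f): return dict(np.load(f'pics/{f}.npz'))
def proj(s,X):
    c=s['R']@np.asarray(X,float)+s['t']; return s['fx']*c[0]/c[2]+s['cx'], s['fy']*c[1]/c[2]+s['cy']
def back(s,u,v,z):
    d=s['R'].T@np.array([(u-s['cx'])/s['fx'],(v-s['cy'])/s['fy'],1]); o=-s['R'].T@s['t']; return o+d*(z-o[2])/d[2]
E
python3 - <<'E'
from h import *
for n in ['scene','side','wrist']:
    s=snap(n,n+'0'); print(n,s['fx'],s['cx'],s['cy'],-s['R'].T@s['t'])
print(r.sense())
E
```

```text
scene 485.7586454441592 321.31290654321526 203.7317010074404 [1.26821155 0.40459717 0.73705353]
side 482.4152624154909 317.74704213879863 201.69142457879673 [ 0.32188907 -0.83971155  0.81109553]
wrist 309.70691628693146 319.24069627071316 199.21538786500628 [0.13337934 0.59143622 0.38423377]
{'clock': 0.15, 'joints': array([ 6.60208655e+01,  5.25331246e+00,  7.05640999e+01,  4.76974417e-04,
        1.04266095e+02, -3.24982586e+00]), 'joint_vel': array([ 0.01498543, -0.07863607, -0.22557402,  0.06806676,  0.00296019,
        0.06342347]), 'joint_torque': array([ 1.59909032e-03, -4.47047210e+01, -4.06907451e+01,  6.98309834e-02,
        2.75468611e-02, -1.00587954e-04]), 'tcp_pos': array([0.21240557, 0.56120259, 0.40378427]), 'orientation': array([-1.79916654e+02, -5.19567926e-03,  1.59270805e+02]), 'contact_force': array([0.0805961 , 0.93435563, 0.4492052 ]), 'torque': array([ 0.00690741, -0.03517863,  0.04730882]), 'opening': 0.08776347586829422}
```

View pics/scene0.png

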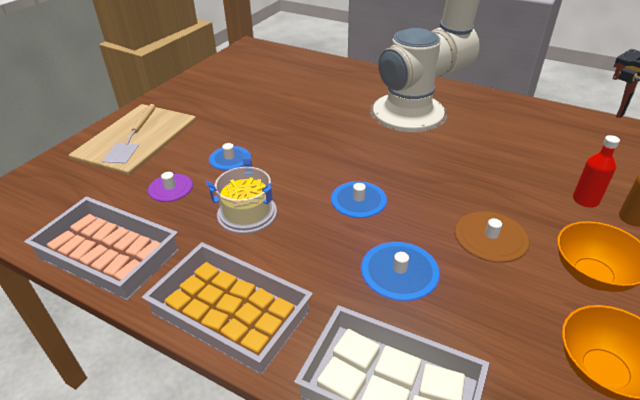

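View pics/side0.png

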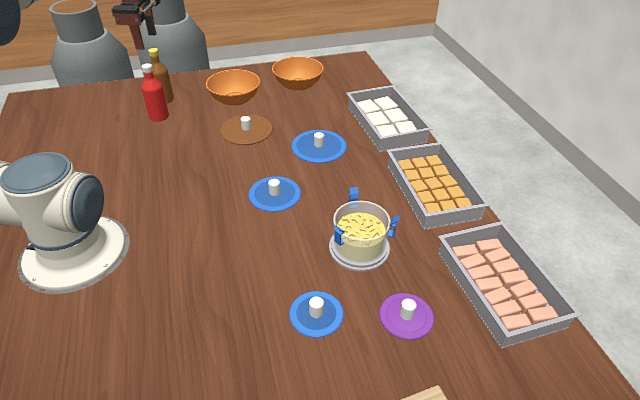

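View pics/wrist0.png

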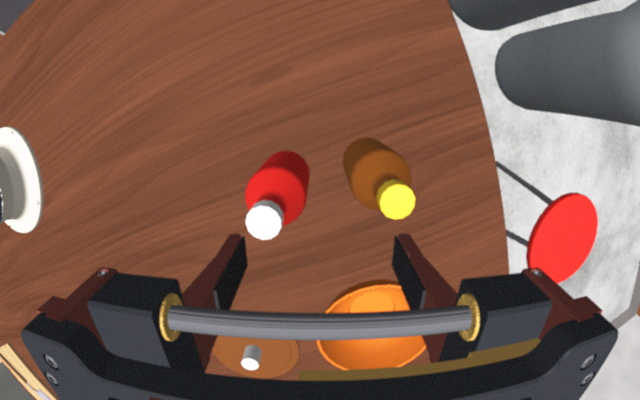

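The blue candidates, in scene pixels, are (229,157), (359,198) and (400,270). Purple (170,186) and brown (491,235) are decoys. I'll measure the flange diameters in both views.

```bash
cat > m.py <<'E'
from h import *
from scipy.optimize import least_squares
def lids(f):
    s=load(f); h=cv2.cvtColor(s['frame'],cv2.COLOR_RGB2HSV)
    m=cv2.inRange(h,(98,120,60),(118,255,255))
    cs,_=cv2.findContours(m,cv2.RETR_EXTERNAL,cv2.CHAIN_APPROX_NONE)
    for c in cs:
        if cv2.contourArea(c)<350: continue
        c=cv2.convexHull(c).reshape(-1,2)
        P=np.array([back(s,u,v,.0175)[:2] for u,v in c])
        q=least_squares(lambda q:np.hypot(*(P-q[:2]).T)-q[2],[*P.mean(0),.06],loss='soft_l1',f_scale=.001).x
        print(f,c.mean(0).round(),'centre',q[:2].round(4),'dia',round(2*q[2],4))
if __name__=='__main__':
    lids('scene0'); lids('side0')
    s=load('scene0');
    a=cv2.resize(s['frame'][130:240,190:300,::-1],None,fx=5,fy=5,interpolation=cv2.INTER_CUBIC); cv2.imwrite('pics/tubA.png',a)
    s=load('side0')
    a=cv2.resize(s['frame'][175:275,315:415,::-1],None,fx=5.5,fy=5.5,interpolation=cv2.INTER_CUBIC); cv2.imwrite('pics/tubB.png',a)
    a=cv2.resize(s['frame'][110:220,230:370,::-1],None,fx=5,fy=5,interpolation=cv2.INTER_CUBIC); cv2.imwrite('pics/lidB.png',a)
E
python3 m.py
```

```text
scene0 [402. 272.] centre [0.6274 0.2203] dia 0.1534
scene0 [356. 199.] centre [0.4664 0.0542] dia 0.1295
scene0 [226. 156.] centre [ 0.4713 -0.3136] dia 0.1063
side0 [315. 313.] centre [ 0.4707 -0.3113] dia 0.1056
side0 [276. 195.] centre [0.4647 0.0571] dia 0.1294
side0 [317. 146.] centre [0.6256 0.2234] dia 0.1541
```

```bash
sleep 1
```

```text
(no output)
```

View pics/tubA.png

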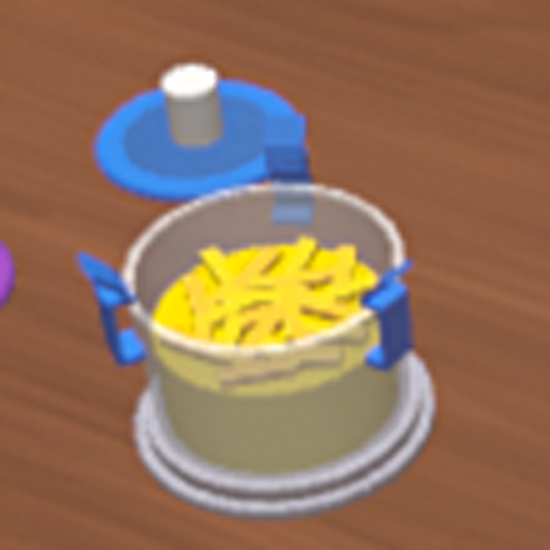

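View pics/tubB.png

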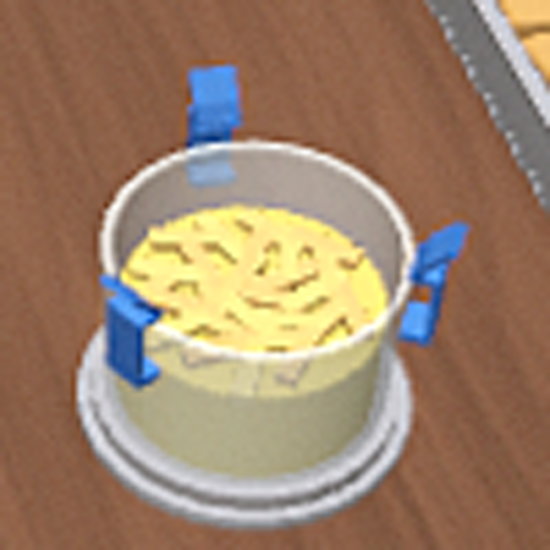

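View pics/lidB.png

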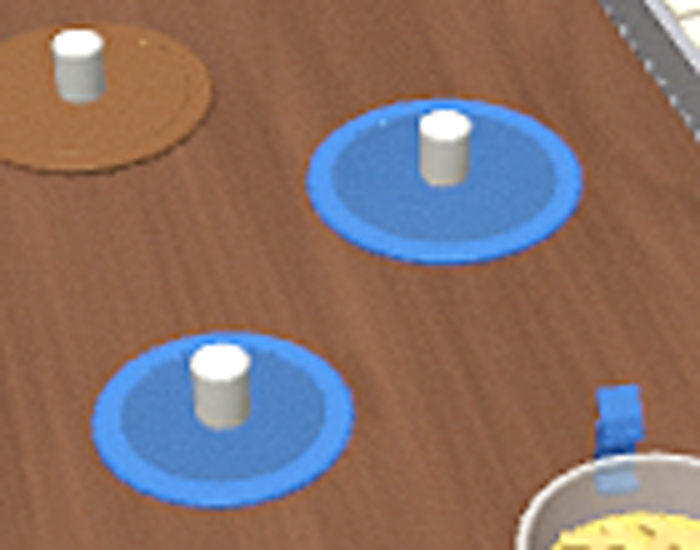

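The pictures match the diameters. The medium lid is the blue one at scene (359,198) / side (274,193), dia 129.5 mm. The others measure 154 mm (400,270) and 106 mm (229,157). Next is the tub centre, from rim points read in both crops.

```bash
cat > t.py <<'E'
from h import *
from scipy.optimize import least_squares
A=load('scene0');B=load('side0')
pa=[(125,275),(405,255),(285,183),(262,355),(200,345),(340,342),(350,200),(215,197)]
pb=[(101,235),(255,142),(412,265),(250,357),(160,172),(350,178),(150,322),(330,352)]
pa=[((u+.5)/5+189.5,(v+.5)/5+129.5) for u,v in pa]; pb=[((u+.5)/5.5+314.5,(v+.5)/5.5+174.5) for u,v in pb]
for z in (.088,.09,.092,.096):
  for s,p in((A,pa),(B,pb)):
    P=np.array([back(s,u,v,z)[:2] for u,v in p])
    q=least_squares(lambda q:np.hypot(*(P-q[:2]).T)-q[2],[*P.mean(0),.06],loss='soft_l1',f_scale=.001); print(z,q.x.round(4),(1e3*q.fun).round(1))
# knob tops medium
kb=((220+.5)/5+229.5,(360+.5)/5+109.5); print('knob side',back(B,*kb,.055), 'scene', back(A,359.5,186,.055))
E
python3 t.py
```

```text
0.088 [ 0.6154 -0.1576  0.0607] [ 0.7 -0.1  2.1 -0.1 -3.2  3.6 -2.1 -0.4]
0.088 [ 0.6143 -0.1562  0.0592] [ 2.1  2.6  0.5 -1.  -2.5 -2.5 -0.2  0.6]
0.09 [ 0.6174 -0.1559  0.0605] [ 0.7 -0.1  2.1 -0.1 -3.2  3.6 -2.1 -0.4]
0.09 [ 0.6135 -0.1581  0.059 ] [ 2.   2.6  0.5 -1.  -2.5 -2.5 -0.2  0.6]
0.092 [ 0.6194 -0.1541  0.0604] [ 0.7 -0.1  2.1 -0.1 -3.2  3.6 -2.1 -0.4]
0.092 [ 0.6127 -0.16    0.0589] [ 2.   2.6  0.5 -1.  -2.5 -2.5 -0.2  0.6]
0.096 [ 0.6235 -0.1507  0.06  ] [ 0.6 -0.1  2.1 -0.1 -3.2  3.5 -2.1 -0.4]
0.096 [ 0.6111 -0.1637  0.0585] [ 2.   2.6  0.5 -1.  -2.5 -2.5 -0.2  0.6]
knob side [0.46506234 0.05653252 0.055     ] scene [0.46709015 0.05561562 0.055     ]
```

Run:
```python
from h import *
a=load('scene0')['frame'][165:230,320:400,::-1]; cv2.imwrite('pics/lidA.png',cv2.resize(a,None,fx=8,fy=8,interpolation=cv2.INTER_CUBIC))
```

```text
(no output)
```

View pics/lidA.png

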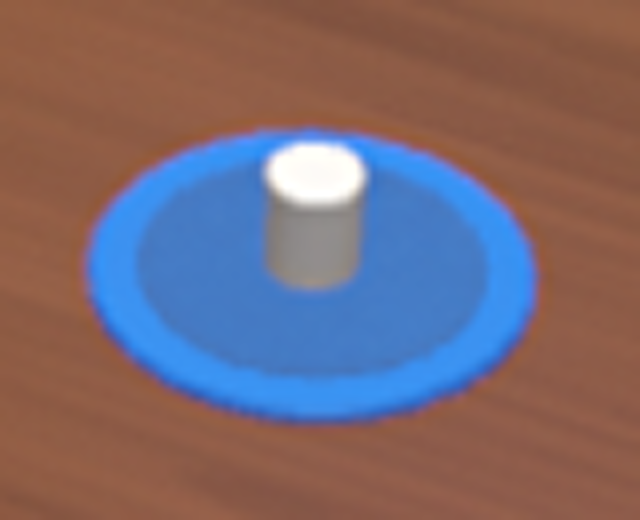

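Run:
```python
from h import *
B=load('side0');A=load('scene0');c=np.array([.615,-.157])
for s,ps,k,o in((B,[(213,70),(462,230),(108,282)],5.5,(315,175)),(A,[(283,118),(90,258),(408,265)],5,(190,130))):
  for u,v in ps:
    P=back(s,(u+.5)/k+o[0]-.5,(v+.5)/k+o[1]-.5,.117)[:2]-c; print(np.hypot(*P).round(3),np.degrees(np.arctan2(P[1],P[0])).round(1))
print(r.sense()['orientation'],r.sense()['clock'])
q=r.inverse_kinematics([.4657,.056,.3],[180,0,160]);print(q)
for y in range(-180,180,30):
  print(y,[None if (q:=r.inverse_kinematics(p,[180,0,y])) is None else np.round(q,0) for p in([.4657,.056,.209],[.615,-.157,.285])])
```

```text
0.075 86.7
0.075 -29.8
0.077 -158.1
0.073 -152.2
0.074 -37.2
0.076 89.5
[-1.79916654e+02 -5.19567926e-03  1.59270805e+02] 0.15
[  2.70004396 -15.06498566 100.24715432   0.          94.81783134
 -67.29995604]
-180 [array([  3., -12., 107.,   0.,  85., -87.]), array([ -17.,   11.,   76.,    0.,   93., -107.])]
-150 [array([   3.,  -12.,  107.,    0.,   85., -117.]), array([ -17.,   11.,   76.,    0.,   93., -137.])]
-120 [array([   3.,  -12.,  107.,    0.,   85., -147.]), None]
-90 [None, None]
-60 [None, array([-17.,  11.,  76.,  -0.,  93., 133.])]
-30 [array([  3., -12., 107.,  -0.,  85., 123.]), array([-17.,  11.,  76.,  -0.,  93., 103.])]
0 [array([  3., -12., 107.,  -0.,  85.,  93.]), array([-17.,  11.,  76.,  -0.,  93.,  73.])]
30 [array([  3., -12., 107.,  -0.,  85.,  63.]), array([-17.,  11.,  76.,  -0.,  93.,  43.])]
60 [array([  3., -12., 107.,  -0.,  85.,  33.]), array([-17.,  11.,  76.,  -0.,  93.,  13.])]
90 [array([  3., -12., 107.,  -0.,  85.,   3.]), array([-17.,  11.,  76.,   0.,  93., -17.])]
120 [array([  3., -12., 107.,   0.,  85., -27.]), array([-17.,  11.,  76.,   0.,  93., -47.])]
150 [array([  3., -12., 107.,   0.,  85., -57.]), array([-17.,  11.,  76.,   0.,  93., -77.])]
```

Clips stand at about 88°, -32° and -152°, so I'll put the jaws along world x (yaw 88) to keep the fingers away from them. Now I'll grasp the medium lid.

Run:
```python
from h import *
O=[180,0,88]
r.reach([.4657,.056,.31],O)
r.servo_line([.4657,.056,.209],speed=.12)
r.grab(50)
s=r.sense();print(s['clock'],s['opening'],s['tcp_pos'],s['contact_force'])
r.servo_line([.4657,.056,.37],speed=.15)
snap('side','side1');snap('scene','scene1')
s=r.sense();print(s['clock'],s['opening'],s['tcp_pos'],s['contact_force'])
h=np.hstack([load('side1')['frame'][60:260,150:450],load('scene1')['frame'][60:260,230:530]])
cv2.imwrite('pics/g1.png',cv2.resize(h[:,:,::-1],(800,267)))
```

```text
4.1583 0.026887432613305617 [0.46572316 0.05599102 0.20899492] [ 0.25422948 -0.11231267 -0.24525285]
5.4833 0.027374854964224635 [0.46562847 0.05599196 0.3686862 ] [ 0.69479051  0.09571911 -1.31742198]
```

View pics/g1.png

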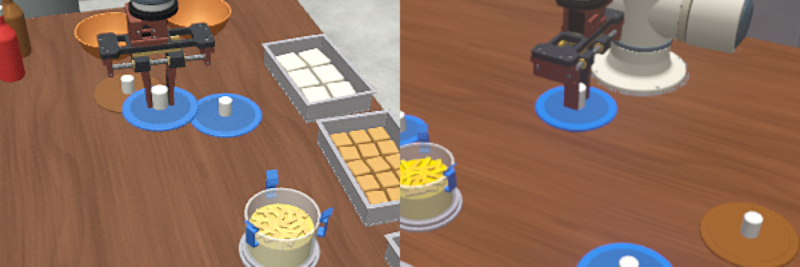

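The lid is held level (1.3 N weight, opening 27 mm). Next I'll move above the tub and check alignment.

Run:
```python
from h import *
r.servo_line([.615,-.157,.37],speed=.2)
r.servo_line([.615,-.157,.334],speed=.1)
A=snap('scene','scene2');B=snap('side','side2');s=r.sense();print(s['clock'],s['tcp_pos'],s['contact_force'])
from scipy.optimize import least_squares
for n,S in(('scene',A),('side',B)):
    m=cv2.inRange(cv2.cvtColor(S['frame'],cv2.COLOR_RGB2HSV),(98,120,60),(118,255,255))
    u,v=proj(S,[.615,-.157,.145]); cs,_=cv2.findContours(m,cv2.RETR_EXTERNAL,cv2.CHAIN_APPROX_NONE)
    print(n,u,v,[(cv2.boundingRect(c)) for c in cs if cv2.contourArea(c)>40])
a=cv2.resize(A['frame'][110:240,180:310],None,fx=3,fy=3,interpolation=2);b=cv2.resize(B['frame'][140:270,300:430],None,fx=3,fy=3,interpolation=2)
cv2.imwrite('pics/h2.png',np.hstack([a,b])[:,:,::-1])
```

```text
7.5417 [ 0.61506363 -0.15690101  0.33495649] [ 0.78395333 -0.01793943 -0.39326469]
scene 240.0951141967892 161.62343103360934 [(361, 242, 79, 59), (263, 182, 9, 22), (206, 181, 13, 22), (209, 146, 62, 35)]
side 363.7693212024807 200.21678337108057 [(289, 291, 54, 47), (333, 225, 11, 20), (388, 216, 12, 22), (332, 182, 63, 41), (292, 130, 53, 33)]
```

View pics/h2.png

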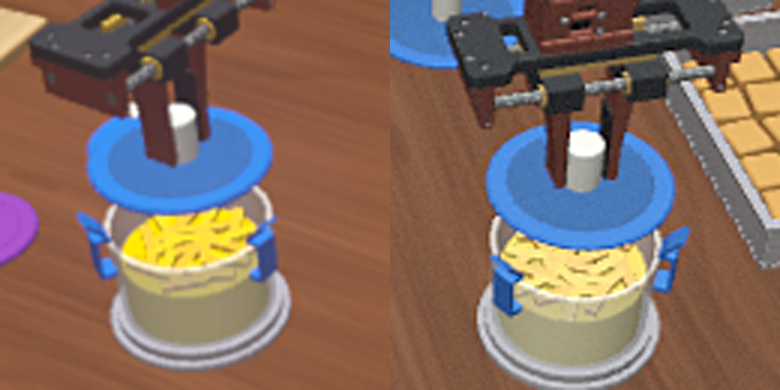

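The lid centre projects within 0.5 px of its expected place in both views and sits over the tub. I'll press down in steps and watch the force.

Run:
```python
from h import *
r.servo_line([.615,-.157,.306],speed=.1)
s=r.sense();print(s['clock'],s['tcp_pos'].round(4),s['contact_force'].round(1),s['torque'].round(2))
z=.306
while z>.281:
    z-=.003
    r.servo_line([.615,-.157,z],speed=.06)
    s=r.sense();f=s['contact_force'];print(round(s['clock'],2),round(z,3),s['tcp_pos'].round(4),f.round(1),s['torque'].round(2),round(s['opening'],4))
    if f[2]>38 or np.hypot(*f[:2])>15: break
A=snap('scene','scene3');B=snap('side','side3')
a=cv2.resize(A['frame'][110:240,180:310],None,fx=3,fy=3,interpolation=2);b=cv2.resize(B['frame'][140:270,300:430],None,fx=3,fy=3,interpolation=2)
cv2.imwrite('pics/h3.png',np.hstack([a,b])[:,:,::-1])
```

```text
7.975 [ 0.6149 -0.157   0.3052] [ 1.1  0.2 -0.9] [-0.08  0.11  0.02]
8.22 0.303 [ 0.6151 -0.157   0.3034] [ 0.2  0.6 -0.4] [-0.09  0.11 -0.01] 0.0273
8.47 0.3 [ 0.615  -0.157   0.2999] [ 0.2  0.3 -1.3] [-0.05 -0.    0.03] 0.0274
8.72 0.297 [ 0.6151 -0.157   0.2972] [ 1.  -0.1 -0.2] [-0.05 -0.07 -0.01] 0.0273
8.97 0.294 [ 0.6151 -0.157   0.2944] [ 0.5 -0.5  2.7] [-0.05 -0.18  0.05] 0.0273
9.22 0.291 [ 0.615  -0.157   0.2911] [ 0.9 -0.5  2.6] [-0.09 -0.07  0.02] 0.0272
9.47 0.288 [ 0.6146 -0.1569  0.2856] [ 0.5 -0.5 -4.5] [-0.13 -0.16 -0.01] 0.0272
9.72 0.285 [ 0.6146 -0.1569  0.2852] [-5.4  0.1  1.6] [ 0.16  0.78 -0.02] 0.0271
9.97 0.282 [ 0.6146 -0.1569  0.2851] [-8.   1.9 14. ] [ 0.3   1.55 -0.05] 0.027
10.22 0.279 [ 0.6146 -0.1569  0.2851] [-11.    3.2  22.2] [ 0.55  2.24 -0.02] 0.0274
```

View pics/h3.png

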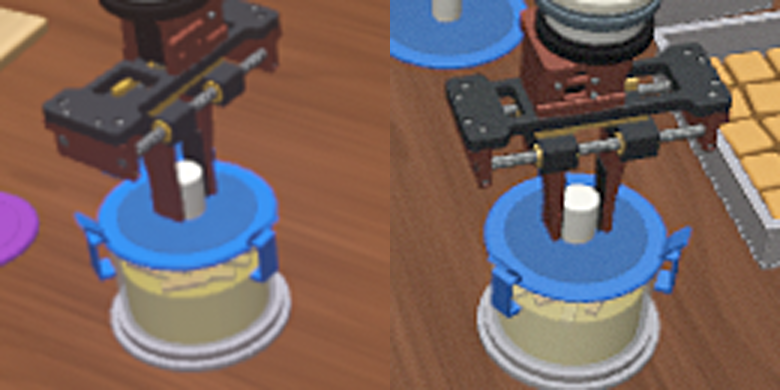

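It snapped in: the TCP dropped to 0.2851 against an expected 0.285, then force rose on a hard stop. I'll unload, let go, retreat and check.

Run:
```python
from h import *
r.servo_line([.615,-.157,.2855],speed=.06)
s=r.sense();print(s['contact_force'].round(1),s['tcp_pos'].round(4))
r.let_go(); r.servo_line([.615,-.157,.35],speed=.12)
r.reach([.5,-.02,.42],[180,0,88])
A=snap('scene','scene4');B=snap('side','side4');s=r.sense();print(s['clock'],s['contact_force'])
a=cv2.resize(A['frame'][140:230,190:280],None,fx=4.4,fy=4.4,interpolation=2);b=cv2.resize(B['frame'][170:260,315:405],None,fx=4.4,fy=4.4,interpolation=2)
cv2.imwrite('pics/h4.png',np.hstack([a,b])[:,:,::-1])
cv2.imwrite('pics/h5.png',A['frame'][:,:,::-1])
```

```text
[-2.5  0.8  0.8] [ 0.615  -0.157   0.2851]
13.2 [-0.18006163 -0.58754025  0.18865696]
```

View pics/h4.png

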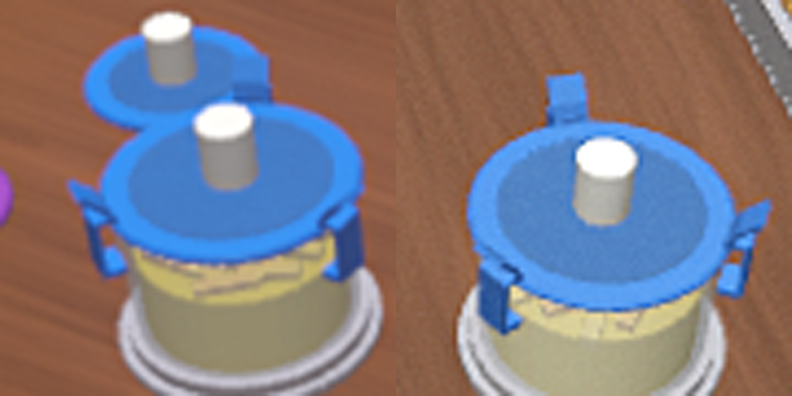

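View pics/h5.png

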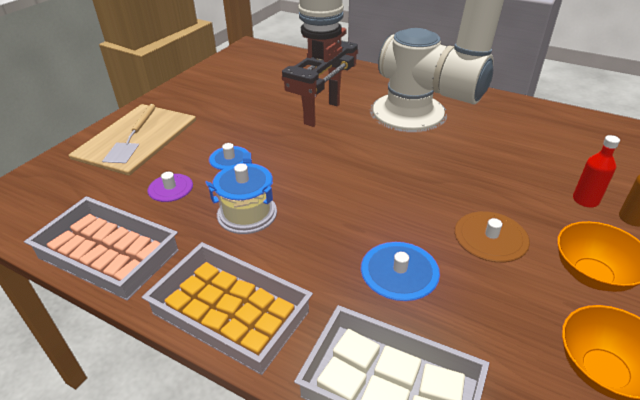

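Run:
```python
from h import *
A=load('scene4');B=load('side4')
ka=((224.5)/4.4+189.5,(120.5)/4.4+139.5);kb=((607-396+.5)/4.4+314.5,160.5/4.4+169.5)
def ray(s,p):
    a=back(s,*p,.131);o=-s['R'].T@s['t'];d=a-o;return o,d/np.linalg.norm(d),a
(o1,d1,a1),(o2,d2,a2)=ray(A,ka),ray(B,kb); t=np.linalg.lstsq(np.c_[d1,-d2],o2-o1,rcond=None)[0]
print(a1,a2,'tri',o1+d1*t[0],o2+d2*t[1])
# project model flange circle top/bottom at nominal home onto crops, with noses
out=[]
for s,(y0,x0) in((A,(145,195)),(B,(172,318))):
    k=8; im=cv2.resize(s['frame'][y0:y0+68,x0:x0+50*1+36],None,fx=k*.58,fy=k*.58,interpolation=2) if 0 else cv2.resize(s['frame'][y0:y0+70,x0:x0+80],None,fx=5,fy=5,interpolation=2)
    im=im[:,:,::-1].copy(); im2=im.copy()
    for z,c in((.097,(0,255,255)),):
        for th in np.arange(0,2*np.pi,.12):
            u,v=proj(s,[.615+.065*np.cos(th),-.157+.065*np.sin(th),z]); cv2.circle(im2,(int((u-x0+.5)*5),int((v-y0+.5)*5)),1,c,-1)
    out.append(np.vstack([im2,im]) if 0 else np.hstack([im,im2]))
cv2.imwrite('pics/h6.png',cv2.resize(np.vstack(out),(686,600)))
```

```text
[ 0.61499701 -0.15793516  0.131     ] [ 0.61276146 -0.15882584  0.131     ] tri [ 0.61393645 -0.15884848  0.13001601] [ 0.61304796 -0.15815518  0.13033012]
```

View pics/h6.png

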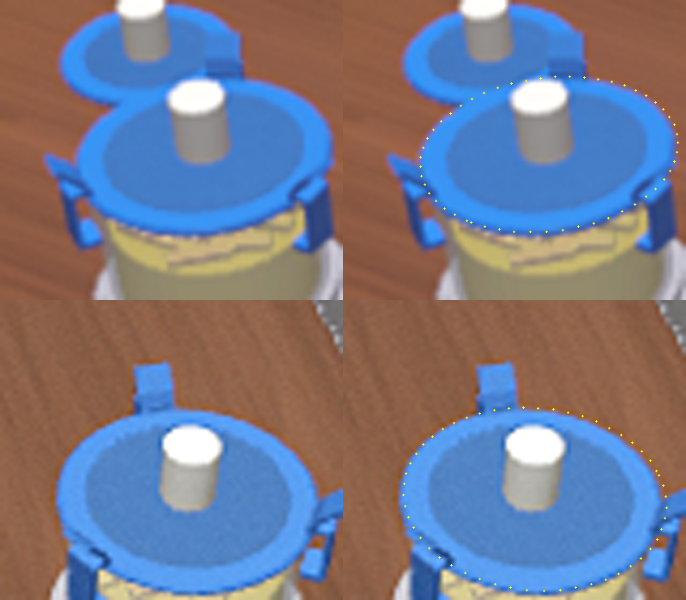

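The overlay for a flange seated at z = 97 mm matches in both views, and the knob top triangulates to 130 mm (home is 131). As a last check I'll tap the knob top with closed fingers: contact height and stiffness will show whether it is seated. The -32° clip is the one seen least clearly.

```bash
python3 - <<'E'
from h import *
r.grab(10)
r.reach([.614,-.158,.345],[180,0,88])
r.servo_line([.614,-.158,.318],speed=.08)
z=.318
while z>.306:
    z-=.002; r.servo_line([.614,-.158,z],speed=.05)
    s=r.sense();f=s['contact_force'];print(round(s['clock'],2),round(z,3),s['tcp_pos'].round(4),f.round(1))
    if f[2]>18: break
r.servo_line([.614,-.158,.36],speed=.12)
r.reach([.5,-.02,.42],[180,0,88])
B=snap('side','side5');A=snap('scene','scene5');s=r.sense();print(s['clock'],s['contact_force'])
a=cv2.resize(A['frame'][150:210,195:275],None,fx=5,fy=5,interpolation=2);b=cv2.resize(B['frame'][180:240,320:400],None,fx=5,fy=5,interpolation=2)
cv2.imwrite('pics/h7.png',np.hstack([a,b])[:,:,::-1])
E
sed -i "s/lids('scene0'); lids('side0')/lids('scene5'); lids('side5')/" m.py; python3 m.py
```

```text
16.08 0.316 [ 0.614  -0.158   0.3163] [0.6 0.6 0. ]
16.33 0.314 [ 0.614  -0.158   0.3139] [-0.7  0.5  0.5]
16.58 0.312 [ 0.6139 -0.158   0.3135] [-1.1  0.2  5.3]
16.83 0.31 [ 0.6137 -0.1579  0.3134] [-5.7  1.2 10.4]
17.08 0.308 [ 0.6135 -0.1579  0.3134] [-7.2  2.6 17.6]
17.33 0.306 [ 0.6133 -0.1578  0.3133] [-11.6   3.   25.1]
18.8167 [-0.09155927 -0.668648    1.23711859]
scene5 [402. 272.] centre [0.6274 0.2203] dia 0.1534
scene5 [237. 169.] centre [ 0.5183 -0.266 ] dia 0.219
side5 [316. 313.] centre [ 0.4707 -0.3113] dia 0.1055
side5 [360. 218.] centre [ 0.6467 -0.0855] dia 0.1742
side5 [318. 146.] centre [0.6257 0.2233] dia 0.1541
```

View pics/h7.png

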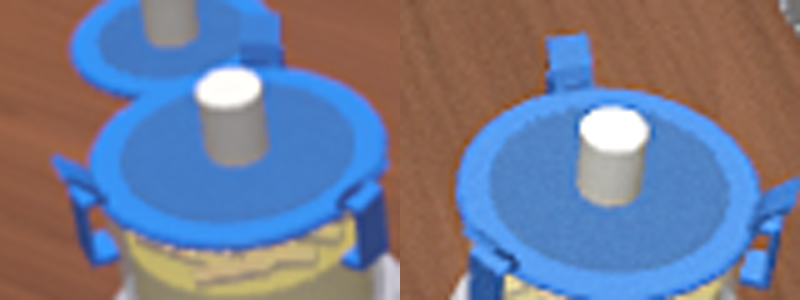

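The knob top stands firm at 0.3133 − 0.182 = 131.3 mm, so the lid origin is at 76 mm, and the lid looks level under the clips. The other two lids have not moved.

```bash
python3 -c "
from station import r
r.hand_in();print(r.sense()['clock'])"
```

```text
the job is handed in; nothing more can be done
the job is handed in; nothing more can be done
```

The 130 mm lid is on the tub, knob up and snapped down, and I handed the job in about 19 s into the 38 s limit. I told it apart from the other two by measuring flange diameters in both camera views: 129.5 mm, against 154 mm and 106 mm. It was gripped by its knob, pressed down until it dropped onto a hard stop, and released.

- **Seated height:** a 25 N tap on the knob top met firm resistance at 131.3 mm, which puts the lid's origin at about 76 mm, as specified.
- **Level and centring:** the overlay of a level, seated flange matched both views, with the lid about 1–2 mm off my tub estimate. My two views of the tub's centre differed by about 4 mm, still inside the 8 mm tolerance.
- **Clips:** two clip noses can be seen over the flange. The third, at about -32°, was seen less clearly, so I rely on the level fit and the firm tap for that one.
- **Other lids:** the 106 mm and 154 mm lids were never touched and still lie where they started.
- **Forces:** the highest contact force I read was about 25 N, and the arm was clear of everything at hand-in.

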